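# Gauge the pad gap of a cooled brake caliper

## Task

Before gauging, check that the brake caliper has cooled: pick up the infrared thermometer, aim its nozzle level and squarely at the round piston cap on the caliper's side from about a hand's width away, hold it steady there for a second, and stand it back upright on the bench. Then draw the taper gauge out of its wooden stand and slide its blade straight down between the two brake pads until it drags snugly against both of them, a light firm drag and not forced in up to its handle. Finish while still holding the gauge by its handle, quite still at that depth, and leave everything else on the bench undisturbed.

Things in the scene. Friction and masses are not known exactly. Their poses are not given: they have to be found in the camera images.
- thermometer: Grey infrared thermometer, 0.22 kg, standing on its black foot (76 x 44 x 12). Origin: centre of the foot's underside. x = the way it looks, z up. A handle (34 x 28) carries a barrel 112 long (x -56..56), 32 wide (y), 34 tall (z 68..102): grip it across the 32 mm from above. The black nozzle (28 across) ends at x 66, y 0, z 85; its line of sight starts there, along x.
- aim_spot (a point): Centre of the round piston cap (54 across) on the caliper's side, 112 above the bench; the cap faces along the caliper's -y. Aimed: this point within 20 mm of the thermometer's line of sight, 40 to 170 mm ahead of the nozzle, line of sight within 0.35 rad of the caliper's y axis.
- caliper: Brake caliper on a fixture bolted to the bench. Origin: centre of the base plate's underside; base 170 (x) x 200 (y) x 14, posts at x +-98, 110 tall. Aluminium housing x -65..65, y -90..61, top at z 145; it floats along y by +-6 mm at about 1 N, so it centres itself on a blade. Two upright dark pads 88 wide (x) face each other across y in its open top; piston cap on the -y side.
- gap_mouth (a point): Point between the pads' upper edges, 145 above the bench, axes of the caliper (x along the gap, y across). Edges rounded (radius 6, topmost 151 above the bench); the gap is narrowest at this height, 4.0 to 6.2 mm wide, differing each time. The extra width lies to +y: the gap's middle is 0 to 1.1 mm to +y of this point. Room below for the whole blade.
- pad_piston: The -y pad, spring backed: it gives way to -y at 6 N per mm. Origin as the caliper's, moving with the pad.
- pad_outer: The +y pad, stiffly set in its place. Origin as the caliper's, moving with the pad.
- gauge: Taper gauge, 0.12 kg. Origin: centre of the handle's underside. Black handle 34 (x) x 16 (y) x 50 tall (z 0..50); below it a steel blade 24 wide (x), 80 long (z 0..-80), its thickness (y) growing evenly from 2 mm at the tip to 8 at the handle. Both sides alike. It stands blade down in a slot of the stand, handle on the stand's top, 95 above the bench: lift 80 to clear.
- gauge_tip (a point): Middle of the blade's tip, 80 below the gauge's origin, axes of the gauge. The blade starts to touch both pads when the tip is 27 to 56 mm below gap_mouth; from there each further 10 mm adds about 4.5 N of squeeze on each pad, felt as 5 to 7 N more drag. A drag of 3 to 7 N is snug, over 8 N is forced; near 74 mm the handle meets the pads.
- stand: Wooden block 150 (x) x 68 (y) x 95 tall on a steel foot 170 x 88, fixed. Origin: centre of its underside. The gauge's slot is at x -36, y 0, 29 x 14 mm, running along x; a scriber stands in another hole at x +30.
- scriber: Bystander: scriber with a light wooden knob 25 across and 45 tall, in the stand 66 mm from the gauge. Origin: underside of its knob, on the stand's top.
- sprayer: Bystander: white spray bottle, 84 across, 210 tall. Origin: centre of its underside.
- can: Bystander: grey spray can, 60 across, 190 tall. Origin: centre of its underside.
- wrench: Bystander: steel wrench 190 long, lying flat.
- driver: Bystander: screwdriver 200 long, lying.
- socket: Bystander: steel socket, 28 across, 40 tall, standing. Origin: centre of its underside.
Things that resemble listed ones, but are neither listed nor needed, are in the scene too. Leave any green or orange look-alike of the gauge alone.

How it is judged (in metres and radians):
On the way, in this order (a step that is already met when the one before it is completed fails the run):
1. the thermometer, held off the bench, is aimed steadily at the piston cap (contact force between the fingers and thermometer above 1 N and height (world z) of thermometer above 0.012 m and x of aim_spot in the frame of thermometer between 0.106 and 0.236 m and y of aim_spot in the frame of thermometer between -0.02 and 0.02 m and z of aim_spot in the frame of thermometer between 0.065 and 0.105 m and angle between the x axis of thermometer and the y axis of caliper, either way round below 0.35 rad and linear speed of thermometer below 0.03 m/s), for 0.6 s.
2. the thermometer stands upright on the bench, let go (height (world z) of thermometer below 0.006 m and angle between thermometer's own z axis and vertical below 0.1 rad and linear speed of thermometer below 0.02 m/s and contact force between the fingers and thermometer below 0.05 N), for 0.2 s.
3. the held gauge's tip is between the pads (contact force between the fingers and gauge above 2 N and x of gauge_tip in the frame of gap_mouth between -0.022 and 0.022 m and y of gauge_tip in the frame of gap_mouth between -0.012 and 0.012 m and z of gauge_tip in the frame of gap_mouth below -0.012 m and angle between gauge's own z axis and vertical below 0.12 rad), for 0.05 s.
At the end, for the whole second after the job is handed in: The fingers hold the gauge still and upright (0.12 rad), its blade between the pads, within 22 mm of the middle, squeezed by each pad with 1.2 to 7.5 N, tip at most 73 mm below the pads' edge line; the thermometer stands upright on the bench, let go (all of step 2 and all of step 3 and contact force between gauge and pad_piston between 1.2 and 7.5 N and contact force between gauge and pad_outer between 1.2 and 7.5 N and z of gauge_tip in the frame of gap_mouth above -0.073 m and linear speed of gauge below 0.01 m/s); the arm keeps its last pose, push and grip.
It fails at once if the gauge is forced: a pad is pressed with over 30 N (contact force between gauge and pad_piston above 30 N or contact force between gauge and pad_outer above 30 N).
It fails at once if a bystander is moved by more than 30 mm (distance of any of sprayer, can, wrench, driver, socket, scriber from where it was at the start of the episode above 0.03 m).
It also fails if it takes over 66 s, if anything falls off the work surface, if the arm or the gripper's body presses on something with over 40 N, if the wrist force passes 120 N, or if a joint passes its speed limit or range.

## Robot

A 6-joint arm with a two-finger parallel gripper is mounted at the origin on the work surface. World frame = base frame: x ahead of the robot, y to its left, z up, the work surface at z = 0. Lengths are in mm, angles in rad, forces in N, time in s.
With the tool pointing down it reaches from about 375 to 825 mm from the base axis. Payload 5.5 kg.
Tool frame: the origin (TCP) lies at the very end of the fingers, on their centre line; the grasp point (between the pads) lies hold_point_z behind it (hold_point_z is the distance from the TCP to the grasp point, in mm); y points along the fingers, z is the direction in which the jaws open and shut, and the axes are right-handed (so a half turn about y gives the same grasp; the last joint's range is limited). The gripper opens to 85 mm and grips with 20 to 120 N. Pads are 22 mm wide; open, the fingers measure 114 mm over their backs; the gripper's body (76 mm by 85 mm) begins 54 mm behind the grasp point. The pads swing forward as they close: fully open they stand 13 mm farther back than shut.
Start: joints at [1.282, 0.314, -0.047, 1.21, 0, 1.571], TCP at [170.878, 575.148, 208.999] pointing down, gripper open.
Joint ranges: [-2.67, 2.67], [-0.69, 1.73], [-1.03, 1.25], [-2.08, 2.16], [-1.42, 1.45], [-3.14, 3.14]. Speed limits (rad/s): [2.39, 2.39, 3.01, 3.14, 3.14, 3.14].

## Interface

Orientations are given as a unit quaternion [w, x, y, z].
In Python, from rig import * gives the robot as it stands. The module is installed in compiled form; this text tells all that it offers.
- The arm moves only by the tool step_arm, never from a script. Its argument "rows" is a list that holds one entry, the list of rows, each a list of 6 numbers: the shift along the tool's x, y, z in cm, then the turn, a rotation vector about the tool's x, y, z in rad. A call has 1 to 8 rows; each row shifts and turns the commanded pose from where the row before left it, along the tool's axes as they then stand; what a row does not reach is not made up. A row lasts 1/12 s, in which the tool goes at most 41.7 mm and 7.16 degrees, less where a joint would pass 70% of its speed; a pose out of reach is approached as far as the arm can. A call is refused whole if a number of a shift passes 4.17 or a number of a turn 0.125, either way. A call with a gripper value outside its range is refused whole. "hand" is the opening in per cent of the stroke, from 0 (shut) to 100 (fully open), set as the call begins (left out, the last holds). The fingers move at their own pace and stop on an object; "grip_force" is the grip in N (left out, the last holds). Time passes only in rows, so rows that do not move let the fingers close. It gives the time, the measured TCP pose, the force and the opening at its end, in the units of the state.
- read_state(): the state, without advancing time (a new reading comes with each control period).
- get_image(name): name is "scene" or "top" or "wrist"; returns a dict with "color" (480x640x3 uint8, red, green, blue), "z_map" (480x640 float32, mm along the optical axis (not along the pixel's ray), 0 where there is no reading), "vfov" (degrees; the focal length in pixels is half the picture's height over the tangent of half this angle, whatever the lens; pixels are square), "cx", "cy" (the principal point, pixels), "T" (4x4, takes a point from camera to world coordinates); the wrist camera has in their place "mount" (4x4, takes a point from camera to tool coordinates, whose origin is the TCP and whose axes are the tool frame's). Camera axes: x right, y down, z forward; pixel columns grow to the right and rows downward; lengths in mm; the calibration is good to about 2 mm. A picture is of the moment at which its call begins: read the wrist's pose just before it.
- hand_in(): hands the job in, once; it reports no verdict.
Trained networks look in a picture, given as the dict that the camera call returned (one of the last four; its "shot" number tells which), for a name from the list of things; names that differ only in an ending like _2 or _b are one class to them, and where a whole thing is asked for, a point or a joint stands for the part that bears it (a point fixed in the world has none). Each returns a list of dicts, best first, with "p" (0 to 1); they miss things now and then, are a little off and sometimes report something else, mostly with a low value. They report only what shows in the picture. A call takes as long as a camera call. They do not tell look-alikes from the thing itself.
- cut_out(target, picture): "mask" (480x640 bool, what is visible of it) and "rect" ([centre column, centre row, width, height] in pixels, round what is visible of it).
- spot_point(target, picture): "point" ([row, column] in pixels: a listed point, or the origin of a listed thing).
The state is a dict: "time": time; "q": joint angles; "qvel": joint speeds; "joint_efforts": joint torques, N m; "tcp_pos": TCP position; "tool_rot": TCP orientation; "wrist_force": force on the tool from outside, world axes, zero at the start; "wrist_torque": the same for the moment, N m; "gripper_width": opening from 0.0 (shut) to 1.0 (fully open).
Only numpy, scipy, OpenCV 4.12 (cv2) and the standard library are available. Lean on these libraries where they do the work, as an engineer would, in place of code of your own. Each camera call takes 0.05 s, during which the arm holds its last target. There are 200 camera calls.

## Working session

There is one attempt and no reset: what is moved stays moved. The work goes in short steps, Python scripts to look and compute and a tool call to move; the robot and the scene stay as the last step left them, time stands still between calls to the robot, and variables do not carry over. Pictures are saved under pics/ and viewed, about 8 in all and at most 12, crops included, and the job is handed in when it is done.

Besides the shell and the picture viewer there is one more tool, called after "Call:" as name([rows], argument=value, ...), one row to a line, values as JSON. step_arm: Moves the arm, as the interface text tells. Its arguments: {"type":"object","properties":{"rows":{"type":"array"},"hand":{"type":"number"},"grip_force":{"type":"number"}},"required":["rows"]}

```bash
mkdir -p pics; cat > h.py <<'E'
from rig import *
import numpy as np, cv2
from scipy.spatial.transform import Rotation as R
def rot(q): return R.from_quat([q[1],q[2],q[3],q[0]]).as_matrix()
def camT(p,s=None):
    if 'T' in p: return np.array(p['T'])
    M=np.eye(4); M[:3,:3]=rot(s['tool_rot']); M[:3,3]=s['tcp_pos']; return M@np.array(p['mount'])
def f(p): return 240/np.tan(np.radians(p['vfov'])/2)
def w(p,T,r,c,z=None):
    """world points from rows, cols, depth"""
    r=np.asarray(r);c=np.asarray(c)
    if z is None: z=p['z_map'][r.astype(int),c.astype(int)]
    P=np.stack([(c-p['cx'])/f(p)*z,(r-p['cy'])/f(p)*z,z,np.ones_like(z)],-1)
    return (P@T.T)[...,:3]
def cloud(p,T):
    r,c=np.mgrid[0:480,0:640]; return w(p,T,r,c,p['z_map'])
def save(n,img): cv2.imwrite('pics/'+n,img[...,::-1])
E
python3 - <<'E'
from h import *
np.set_printoptions(precision=1,suppress=True)
s=read_state(); print(s)
for n in ['scene','top']:
    p=get_image(n); save(n+'.png',p['color']); T=camT(p); C=cloud(p,T); print(n,p['vfov'],T[:3,3])
    for t in ['thermometer','caliper','gauge','stand','scriber','sprayer','can','wrench','driver','socket']:
        for o in cut_out(t,p)[:3]:
            m=o['mask']&(p['z_map']>0); 
            print(t,round(o['p'],2),np.array(o['rect']),m.sum(), np.median(C[m],0) if m.any() else '', C[m].max(0) if m.any() else '')
    for t in ['aim_spot','gap_mouth','gauge','thermometer','gauge_tip']:
        for o in spot_point(t,p)[:3]:
            r,c=o['point']; print('pt',t,round(o['p'],2),o['point'],C[int(r),int(c)])
E
```

```text
{'time': 0.0, 'q': array([ 1.3,  0.3, -0. ,  1.2, -0. ,  1.6]), 'qvel': array([-0., -0., -0., -0., -0., -0.]), 'joint_efforts': array([ -0., -54.,  34.,   0.,   0.,  -0.]), 'tcp_pos': array([170.7, 574.6, 208.1]), 'tool_rot': array([-0.7,  0.7, -0.1,  0.1]), 'wrist_force': array([ 0.5, -1.2,  0.9]), 'wrist_torque': array([ 0., -0., -0.]), 'gripper_width': 0.9998421192146265}
scene 48.41365778019171 [1148.6  824.2 1030. ]
thermometer 0.89 [237.2 180.9  27.3  47.8] 770 [ 504.8 -273.8   80.4] [ 550.8 -239.9  106.9]
caliper 0.65 [307.5 256.5  94.8 101.7] 6693 [568.8 123.8 106.1] [662.5 211.2 154.8]
caliper 0.62 [400.6 307.   80.1  67.6] 3170 [505.8 368.5  69.9] [572.3 407.5 139.3]
caliper 0.53 [203.7 240.3  12.2  12.6] 77 [ 685.  -185.5    6.7] [ 698.5 -162.9   12.3]
gauge 0.95 [539.7 342.6  50.2  44.7] 700 [328.9 616.   12.5] [352.6 689.4  22.5]
gauge 0.83 [387.7 244.8  45.   13.3] 487 [347.1 175.2  11.2] [391.2 237.9  21.3]
gauge 0.73 [455.9 349.9  60.6  24.1] 704 [474.8 500.   12.4] [511.7 571.5  21.7]
stand 0.84 [400.1 307.4  75.8  66.9] 3193 [505.8 368.4  69.6] [572.3 407.5 140. ]
s
[... 2421 characters left out ...]
[845.3 304.2  32.3]
socket 0.45 [343.1 289.7   6.3  12. ] 67 [366.2  55.2  38.8] [379.3  68.1  49.1]
socket 0.22 [242.9 266.6  10.7  10.3] 78 [444.6 353.1 142.4] [460.  365.2 152.4]
pt aim_spot 0.65 [232.6, 328.2] [540.5 101.8 150.9]
pt aim_spot 0.64 [236.9, 357.0] [529.5  14.3 138.4]
pt gap_mouth 0.87 [231.9, 326.8] [543.7 107.8 147. ]
pt gauge 0.74 [292.1, 304.1] [355.1 177.6  10.8]
pt gauge 0.69 [252.9, 209.6] [484.8 489.5  12.5]
pt gauge 0.69 [312.9, 248.9] [289.9 359.5  11. ]
pt thermometer 0.98 [248.3, 445.2] [ 497.2 -270.    59.5]
pt gauge_tip 0.9 [295.9, 149.2] [343.8 685.2   7.1]
pt gauge_tip 0.8 [310.9, 286.1] [296.  236.5   2.1]
pt gauge_tip 0.78 [335.3, 237.5] [215.  395.4   4.8]
```

```bash
python3 - <<'E'
from h import *
a=cv2.imread('pics/scene.png')[140:400,160:600]
b=cv2.imread('pics/top.png')[140:360,130:490]
cv2.imwrite('pics/v1.png',cv2.resize(a,(800,473),interpolation=cv2.INTER_CUBIC))
cv2.imwrite('pics/v2.png',cv2.resize(b,(800,489),interpolation=cv2.INTER_CUBIC))
E
```

```text
(no output)
```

View pics/v1.png

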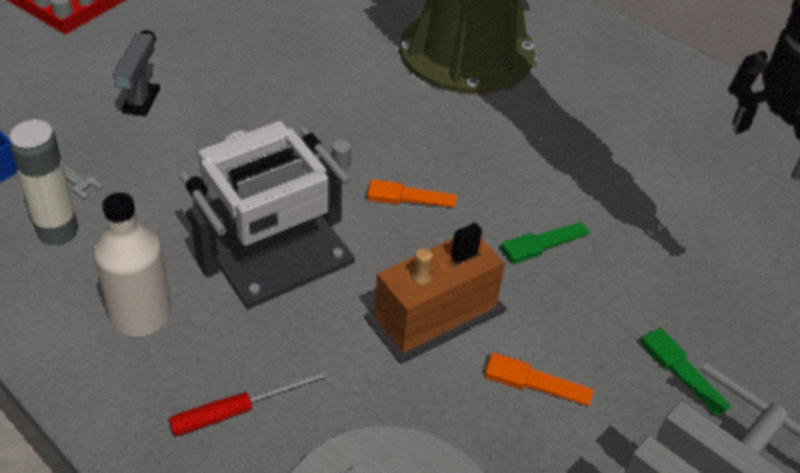

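View pics/v2.png

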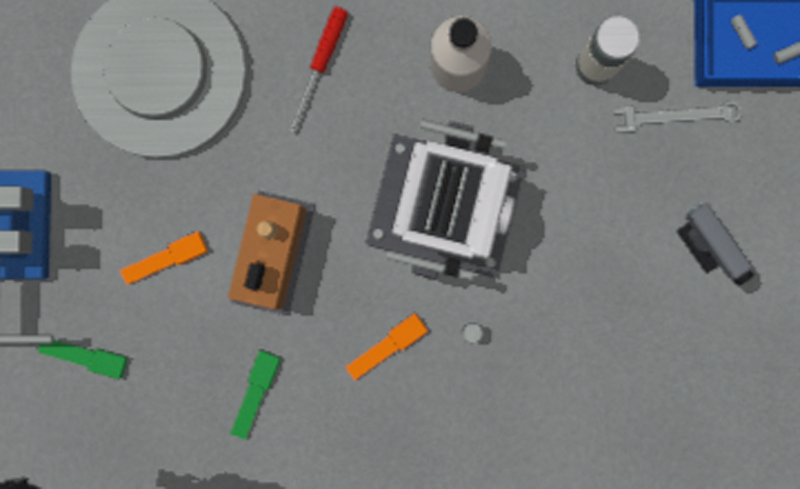

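Views so far: 2. The true gauge is the black handle in the wooden stand (scene px ~(416,274), top ~(244,265)). The orange and green ones lying on the bench (scene (387,245), (440,350), (460,273), (540,343)) are look-alikes. The piston cap is on the caliper's right side in the top view, towards world -y. The thermometer is at scene (237,181).

```bash
python3 - <<'E'
from h import *
np.set_printoptions(precision=2,suppress=True)
s=read_state(); print('tool axes cols x,y,z\n',rot(s['tool_rot']))
p=get_image('top'); T=camT(p); C=cloud(p,T)
p2=get_image('scene'); C2=cloud(p2,camT(p2))
def box(m,C,n):
    q=C[m][:,:2].astype(np.float32); r=cv2.minAreaRect(q); print(n,m.sum(),np.array(r[0]),np.array(r[1]),r[2], 'z',np.median(C[m][:,2]))
X,Y,Z=[C[...,i] for i in range(3)]
for CC,img,n in((C,p,'top'),(C2,p2,'scene')):
    X,Y,Z=[CC[...,i] for i in range(3)]; v=img['z_map']>0
    m=v&(X>420)&(X<580)&(Y>-340)&(Y<-200)
    box(m&(Z>96)&(Z<112),CC,n+' barrel top'); box(m&(Z>6)&(Z<20),CC,n+' foot')
    # dark vs grey at barrel
    k=m&(Z>60); br=img['color'].mean(2)
    d=k&(br<45); print('dark',d.sum(),CC[d].mean(0) if d.any() else '', 'grey',CC[k&(br>60)].mean(0))
    m=v&(X>400)&(X<600)&(Y>280)&(Y<430)
    box(m&(Z>90)&(Z<99),CC,n+' stand top'); box(m&(Z>135)&(Z<155)&(X<480),CC,n+' gauge top')
    m=v&(X>440)&(X<680)&(Y>-20)&(Y<230)
    box(m&(Z>140)&(Z<149)&(br>100),CC,n+' housing top');box(m&(Z>10)&(Z<18),CC,n+' base plate')
E
```

```text
tool axes cols x,y,z
 [[ 0.96 -0.    0.28]
 [-0.28 -0.    0.96]
 [ 0.   -1.   -0.  ]]
top barrel top 352 [ 493.13 -287.48] [119.66  32.6 ] 33.839935302734375 z 100.87148685708587
top foot 160 [ 498.64 -268.38] [157.33 130.83] 1.1996287107467651 z 8.648534109785487
dark 22 [ 443.88 -319.52   94.82] grey [ 495.8  -283.57   98.61]
top stand top 791 [480.76 348.97] [ 68.83 149.79] 76.88899993896484 z 94.23182794496574
top gauge top 62 [445.38 356.95] [16.31 33.04] 72.71565246582031 z 143.53588837088876
top housing top 1019 [548.11  82.31] [146.34 139.9 ] 75.55280303955078 z 144.10131449509595
top base plate 905 [561.32 105.73] [245.89 228.42] 88.10858917236328 z 13.741530159079048
scene barrel top 265 [ 492.85 -287.17] [122.42  34.01] 35.022972106933594 z 100.70019307378539
scene foot 148 [ 507.8  -255.23] [123.9   73.64] 68.43019104003906 z 10.89538883784843
dark 49 [ 486.75 -277.35   82.43] grey [ 506.42 -277.96   97.22]
scene stand top 1173 [479.66 348.55] [ 71.65 153.14] 76.49473571777344 z 95.16204089700852
scene gauge top 111 [445.82 355.95] [18.31 35.08] 71.57854461669922 z 143.95338569676812
scene housing top 1239 [547.61  83.88] [148.07 140.44] 75.8275375366211 z 144.6475712986695
scene base plate 1632 [551.08  94.94] [202.97 217.34] 75.3200454711914 z 14.003440162776656
```

```bash
cat >> h.py <<'E'
def yaw(s): z=rot(s['tool_rot'])[:,2]; return np.degrees(np.arctan2(z[1],z[0]))
def plan(pos,psi=None,vmax=40,sm=True):
    """rows (cm/rad) from the present pose to tcp pos with jaw yaw psi (deg), tool upright"""
    s=read_state(); Rm=rot(s['tool_rot']); p0=np.array(s['tcp_pos']); d=np.array(pos)-p0
    y0=yaw(s); dy=0 if psi is None else psi-y0
    z=np.array([np.cos(np.radians(y0+dy)),np.sin(np.radians(y0+dy)),0]); yv=np.array([0,0,-1.]); Rt=np.stack([np.cross(yv,z),yv,z],1)
    n=int(max(np.ceil(np.linalg.norm(d)/vmax),np.ceil(abs(np.radians(dy))/.122),1))
    # tilt fix folded in; long way yaw handled by uniform increments
    c=R.from_matrix(Rm); rows=[]
    th=-np.radians(dy)/n
    fix=(R.from_matrix(Rm).inv()*R.from_matrix(Rt)*R.from_rotvec([0,th*n,0]).inv()).as_rotvec()
    for i in range(n):
        loc=c.inv().apply(d/n)/10; r=R.from_rotvec(fix/n)*R.from_rotvec([0,th,0]) if np.linalg.norm(fix)<.1 else R.from_rotvec([0,th,0])
        c=c*r; rows.append([round(float(v),2) for v in loc]+[round(float(v),3) for v in r.as_rotvec()])
    for i in range(0,n,8): print(str(rows[i:i+8]).replace(' ',''))
E
python3 - <<'E'
from h import *
import rig
print([n for n in dir(rig) if n[0]!='_'], getattr(rig,'hold_point_z',None))
p=get_image('wrist'); print(np.round(p['mount'],2),p['vfov'],p['cx'],p['cy'])
plan([400,340,300])
E
```

```text
['MotionError', 'cut_out', 'get_image', 'hand_in', 'hold_point_z', 'read_state', 'spot_point'] 18.700000000000003
[[  -0.      0.96    0.29  -72.62]
 [   0.     -0.29    0.96 -165.16]
 [   1.      0.     -0.     -0.94]
 [   0.      0.      0.      1.  ]] 68.54667961549046 313.39638311167903 235.79986882723514
[[3.18,-1.01,-1.78,-0.0,-0.0,0.0],[3.18,-1.01,-1.78,-0.0,-0.0,0.0],[3.18,-1.01,-1.78,-0.0,-0.0,0.0],[3.18,-1.01,-1.78,-0.0,-0.0,0.0],[3.18,-1.01,-1.78,-0.0,-0.0,0.0],[3.18,-1.01,-1.78,-0.0,-0.0,0.0],[3.18,-1.01,-1.78,-0.0,-0.0,0.0],[3.18,-1.01,-1.78,-0.0,-0.0,0.0]]
[[3.18,-1.01,-1.78,-0.0,-0.0,0.0]]
```

Call:
step_arm([
  [[3.2, -1.0, -1.8, 0, 0, 0], [3.2, -1.0, -1.8, 0, 0, 0], [3.2, -1.0, -1.8, 0, 0, 0], [3.2, -1.0, -1.8, 0, 0, 0], [3.2, -1.0, -1.8, 0, 0, 0], [3.2, -1.0, -1.8, 0, 0, 0], [3.2, -1.0, -1.8, 0, 0, 0], [3.2, -1.0, -1.8, 0, 0, 0]],
])

```text
time: 2.42
tcp_pos: [376.2, 362.8, 289.7]
tool_rot: [0.7, -0.7, 0.102, -0.102]
wrist_force: [0.8, -0.9, -0.6]
gripper_width: 0.997
```

Call:
step_arm([
  [[3.2, -1.0, -1.8, 0, 0, 0], [0, 0, 0, 0, 0, 0], [0, 0, 0, 0, 0, 0]],
])

```text
time: 2.67
tcp_pos: [402.3, 336.8, 299.7]
tool_rot: [0.7, -0.699, 0.103, -0.103]
wrist_force: [-0.3, 1.5, -0.9]
gripper_width: 1.001
```

```bash
cat >> h.py <<'E'
def box(m,C,n):
    if m.sum()<5: print(n,'none'); return
    q=C[m][:,:2].astype(np.float32); r=cv2.minAreaRect(q); print(n,m.sum(),np.round(r[0],1),np.round(r[1],1),round(r[2],1),'z',np.round(np.median(C[m][:,2]),1))
E
python3 - <<'E'
from h import *
s=read_state(); p=get_image('wrist'); save('w1.png',p['color']); np.save('w1.npy',cloud(p,camT(p,s)))
C=cloud(p,camT(p,s)); print(s['tcp_pos'],yaw(s),s['q'],s['time'],s['wrist_force'])
X,Y,Z=[C[...,i] for i in range(3)]; v=p['z_map']>0
m=v&(X>400)&(X<600)&(Y>270)&(Y<430)
box(m&(Z>91)&(Z<98),C,'stand'); box(m&(Z>140)&(Z<150)&(X<480),C,'gauge top');box(m&(Z>136)&(Z<150)&(X>480),C,'scriber')
for t in ['gauge','gap_mouth','aim_spot']:
    for o in spot_point(t,p)[:2]: r,c=o['point']; print(t,o['p'],o['point'],C[int(r),int(c)])
plan([440,100,300],psi=-14.4+90)
E
```

```text
[402.2809967  336.80608726 299.67516105] 73.2302126521741 [ 6.96916706e-01  1.48113450e-01 -5.26629387e-02  1.36858562e+00
  1.83042922e-04  9.89605253e-01] 2.6667 [-0.30678565  1.47988758 -0.85045571]
stand 6183 [479.5 346.9] [ 68.3 150.7] 76.7 z 95.1
gauge top 548 [443.5 354.9] [15.9 33.2] 76.6 z 144.9
scriber 260 [508.6 340.2] [18.8 19.3] 77.9 z 138.1
gauge 0.95 [207.7, 445.4] [474.45054777 493.55346739  14.15493205]
gauge 0.74 [287.8, 343.7] [501.001117   340.33446201 109.27139728]
[[1.52,-0.02,-3.11,0.0,-0.005,-0.0],[1.5,-0.02,-3.11,0.0,-0.005,-0.0],[1.48,-0.02,-3.12,0.0,-0.005,-0.0],[1.47,-0.02,-3.13,0.0,-0.005,-0.0],[1.45,-0.02,-3.14,0.0,-0.005,-0.0],[1.44,-0.02,-3.14,0.0,-0.005,-0.0],[1.42,-0.02,-3.15,0.0,-0.005,-0.0]]
```

Call:
step_arm([
  [[1.5, 0, -3.1, 0, 0, 0], [1.5, 0, -3.1, 0, 0, 0], [1.5, 0, -3.1, 0, 0, 0], [1.5, 0, -3.1, 0, 0, 0], [1.4, 0, -3.1, 0, 0, 0], [1.4, 0, -3.1, 0, 0, 0], [1.4, 0, -3.1, 0, 0, 0]],
])

```text
time: 3.45
tcp_pos: [436.1, 100.5, 298.7]
tool_rot: [0.7, -0.7, 0.101, -0.101]
wrist_force: [0.6, -0.2, -0.7]
gripper_width: 1.003
```

Call:
step_arm([
  [[0, 0, 0, 0, 0, 0], [0, 0, 0, 0, 0, 0]],
])

```text
time: 3.62
tcp_pos: [436.5, 100.5, 298.8]
tool_rot: [0.7, -0.7, 0.102, -0.102]
wrist_force: [0.2, 1.1, 0.3]
gripper_width: 1.0
```

```bash
python3 - <<'E'
from h import *
np.set_printoptions(precision=1,suppress=True)
s=read_state(); p=get_image('wrist'); save('w2.png',p['color'])
C=cloud(p,camT(p,s)); np.savez('w2.npz',C=C,z=p['z_map'],col=p['color']); print(s['tcp_pos'],yaw(s),s['time'],s['wrist_force'])
X,Y,Z=[C[...,i] for i in range(3)]; v=p['z_map']>0
m=v&(X>440)&(X<680)&(Y>-20)&(Y<230)
br=p['color'].mean(2)
box(m&(Z>142)&(Z<148)&(br>100),C,'housing'); box(m&(Z>10)&(Z<18),C,'base'); box(m&(Z>149)&(Z<153),C,'pad tops')
for t in ['gap_mouth','aim_spot','pad_piston','pad_outer','caliper']:
    for o in spot_point(t,p)[:2]: r,c=o['point']; print(t,o['p'],o['point'],C[int(r),int(c)])
# profile in caliper frame about origin guess
a=np.radians(-14.4); ex=np.array([np.cos(a),np.sin(a)]); ey=np.array([-np.sin(a),np.cos(a)])
D=C[...,:2]-[551.3,97]; u=D@ex; t=D@ey
for lo in range(-100,80,3):
    k=v&(abs(u)<35)&(t>=lo)&(t<lo+3); 
    if k.sum(): print(lo,k.sum(),np.percentile(Z[k],[5,50,95]),br[k].mean())
E
```

```text
[436.5 100.5 298.8] 73.36293459986358 3.6167 [0.2 1.1 0.3]
housing 8656 [547.9  85.8] [135.4 141. ] 75.9 z 145.0
base 4422 [539.6  95.3] [200.1 196.6] 76.0 z 14.1
pad tops 1810 [549.6  93.2] [34.7 95.4] 76.0 z 150.3
gap_mouth 0.82 [319.3, 338.8] [596.5  84.4  65.1]
aim_spot 0.67 [303.9, 257.6] [515.   14.9 133.7]
pad_piston 0.71 [264.5, 332.7] [491.1 102.  144.9]
pad_outer 0.7 [266.1, 332.9] [493.1 101.4 144.8]
pad_outer 0.38 [419.8, 234.4] [422.7  84.5 398.3]
caliper 0.76 [265.9, 334.4] [492.8 103.5 144.5]
-100 25 [13.1 14.1 15.4] 98.85333333333334
-97 44 [ 14.  127.6 136.2] 136.25757575757575
-94 128 [111.8 134.3 138.8] 206.91145833333334
-91 142 [112.4 135.4 139.1] 215.69953051643193
-88 145 [113.7 135.  139.3] 213.66206896551725
-85 123 [124.5 135.8 139.3] 211.3848238482385
-82 62 [133.4 137.8 143. ] 186.09677419354836
-79 156 [142.8 144.3 145.4] 217.05341880341882
-76 172 [144.  145.1 146.3] 239.26356589147284
-73 187 [144.1 145.3 146.4] 239.26024955436722
-70 173 [144.1 145.2 146.2] 239.121387283237
-67 181 [144.1 145.2 146.3] 239.9889502762431
-64 178 [144.2 145.3 146.4] 241.8
[... 1084 characters left out ...]
139 [148.  149.1 150.1] 189.0887290167866
20 11 [63.  64.1 64.6] 104.03030303030302
23 115 [63.1 64.2 65.4] 92.23478260869565
26 93 [62.8 64.  65.1] 86.47311827956989
29 42 [62.1 63.3 64.6] 92.82539682539682
32 565 [ 82.4 118.  142. ] 126.65250737463127
35 238 [ 14.  144.1 145.6] 199.16666666666666
38 232 [ 13.3 144.9 146.2] 210.8563218390805
41 230 [ 13.3 145.  146.2] 211.44202898550728
44 184 [144.1 145.1 146.1] 238.9057971014493
47 174 [144.  145.2 146.3] 239.7911877394636
50 175 [144.1 145.1 146.3] 237.04380952380947
53 136 [142.8 144.2 145.3] 230.74019607843138
56 10 [140.8 141.4 142.5] 197.66666666666666
74 4 [13.7 14.4 15.3] 122.41666666666666
77 10 [12.6 14.3 15.6] 120.13333333333333
```

View pics/w2.png

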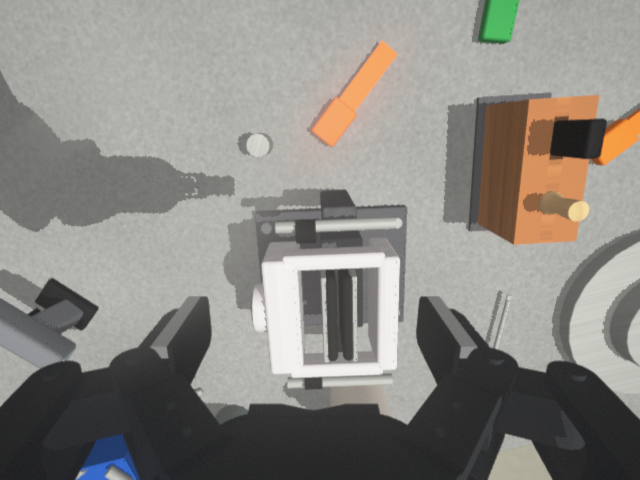

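View count 3. The wrist picture shows the caliper with its cap on the left at (262,308), pads with the gap at (340,315), the black gauge handle at (578,138), the scriber at (575,210) and the thermometer at lower left (40,335).

```bash
python3 - <<'E'
from h import *
np.set_printoptions(precision=2,suppress=True)
d=np.load('w2.npz'); C=d['C']; v=d['z']>0
a=np.radians(-14.0); ex=np.array([np.cos(a),np.sin(a)]); ey=np.array([-np.sin(a),np.cos(a)])
D=C[...,:2]-[549.7,93]; u=D@ex; t=D@ey; Z=C[...,2]
k=v&(t<-81)&(t>-91)&(Z>112); print('cap u range',np.percentile(u[k],[1,50,99]),t[k].min(),Z[k].max())
k=v&(t<-79)&(t>-95)&(Z>134); print('cap top u',u[k].mean(),np.percentile(t[k],[1,99]))
k=v&(Z>149)&(abs(t)<25); print('pads u',np.percentile(u[k],[1,50,99]), 't',np.percentile(t[k],[1,99]))
for t0 in np.arange(-8,8,1): 
    k=v&(abs(u)<30)&(t>=t0)&(t<t0+1); print(t0,k.sum(),np.percentile(Z[k],[10,50,90]) if k.sum() else '')
plan([497,-285,260],psi=124.5)
E
```

```text
cap u range [-127.56 -121.6     4.62] -90.99800609369004 411.50164176953797
cap top u -116.24647041926735 [-93.47 -79.14]
pads u [-130.46 -121.88   33.44] t [-24.4  24.5]
-8 52 [150.18 151.12 151.95]
-7 51 [150.08 150.96 151.61]
-6 51 [149.78 150.42 151.42]
-5 50 [148.91 149.77 150.69]
-4 48 [147.81 148.53 149.45]
-3 31 [146.36 147.32 148.14]
-2 0 
-1 2 [65.16 65.56 65.96]
0 7 [63.39 64.06 64.89]
1 12 [63.29 64.21 64.81]
2 46 [ 63.35  64.37 146.65]
3 236 [ 64.57 119.51 148.17]
4 66 [ 63.92 149.06 150.27]
5 61 [149.4  150.14 151.17]
6 58 [149.61 150.63 151.79]
7 51 [150.02 150.94 151.58]
[[1.67,0.39,-3.54,-0.0,-0.089,-0.0],[1.35,0.39,-3.68,-0.0,-0.089,-0.0],[1.02,0.39,-3.78,-0.0,-0.089,-0.0],[0.68,0.39,-3.86,-0.0,-0.089,-0.0],[0.34,0.39,-3.9,-0.0,-0.089,-0.0],[-0.01,0.39,-3.92,-0.0,-0.089,-0.0],[-0.36,0.39,-3.9,-0.0,-0.089,-0.0],[-0.7,0.39,-3.85,-0.0,-0.089,-0.0]]
[[-1.04,0.39,-3.78,-0.0,-0.089,-0.0],[-1.37,0.39,-3.67,-0.0,-0.089,-0.0]]
```

Call:
step_arm([
  [[1.7, 0.4, -3.5, 0, -0.09, 0], [1.4, 0.4, -3.7, 0, -0.09, 0], [1.0, 0.4, -3.8, 0, -0.09, 0], [0.7, 0.4, -3.9, 0, -0.09, 0], [0.3, 0.4, -3.9, 0, -0.09, 0], [0, 0.4, -3.9, 0, -0.09, 0], [-0.4, 0.4, -3.9, 0, -0.09, 0], [-0.7, 0.4, -3.9, 0, -0.09, 0]],
])

```text
time: 4.58
tcp_pos: [486.3, -210.8, 266.8]
tool_rot: [0.69, -0.69, -0.153, 0.153]
wrist_force: [1.2, 0.2, 0.8]
gripper_width: 1.002
```

Call:
step_arm([
  [[-1.0, 0.4, -3.8, 0, -0.09, 0], [-1.4, 0.4, -3.7, 0, -0.09, 0], [0, 0, 0, 0, 0, 0], [0, 0, 0, 0, 0, 0]],
])

```text
time: 4.92
tcp_pos: [499.1, -288.3, 257.7]
tool_rot: [0.675, -0.674, -0.212, 0.212]
wrist_force: [-0.0, -0.0, 0.5]
gripper_width: 1.003
```

```bash
python3 - <<'E'
from h import *
np.set_printoptions(precision=2,suppress=True)
d=np.load('w2.npz'); C=d['C']; v=d['z']>0
a=np.radians(-14.0); ex=np.array([np.cos(a),np.sin(a)]); ey=np.array([-np.sin(a),np.cos(a)])
D=C[...,:2]-[549.7,93]; u=D@ex; t=D@ey; Z=C[...,2]
k=v&(t<-81)&(t>-95)&(Z>112)&(Z<145)&(abs(u)<60); print('cap u range',np.percentile(u[k],[1,50,99]),'t',np.percentile(t[k],[1,99]),Z[k].max())
k=k&(Z>134); print('cap top u',u[k].mean())
k=v&(Z>149)&(Z<154)&(abs(t)<25)&(abs(u)<70); print('pads u',np.percentile(u[k],[1,50,99]), 't',np.percentile(t[k],[1,99]))
s=read_state(); p=get_image('wrist'); save('w3.png',p['color']); C=cloud(p,camT(p,s)); X,Y,Z=[C[...,i] for i in range(3)]
print(s['tcp_pos'],yaw(s),s['time'],s['q'])
m=(p['z_map']>0)&(X>410)&(X<590)&(Y>-370)&(Y<-200)
box(m&(Z>98)&(Z<106),C,'barrel top');box(m&(Z>60)&(Z<106),C,'all barrel');box(m&(Z>7)&(Z<15),C,'foot')
E
```

```text
cap u range [-26.32 -10.17  20.11] t [-92.29 -81.05] 140.04486359140674
cap top u -1.6902935532360939
pads u [-45.59  -3.4   44.98] t [-16.83  16.79]
[ 499.14 -288.32  257.72] 124.88500471852784 4.9167 [-0.52  0.26 -0.01  1.3   0.   -1.13]
barrel top 3819 [ 490.5 -292.5] [120.1  31.2] 34.9 z 101.7
all barrel 4284 [ 492.  -291.6] [123.7  32. ] 34.7 z 101.6
foot 188 [ 495.  -289.4] [73.3 43.6] 34.2 z 10.8
```

View pics/w3.png

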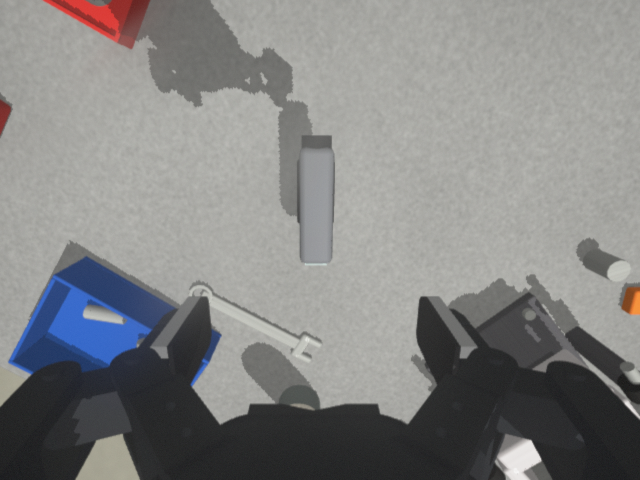

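```bash
python3 - <<'E'
from h import *
plan([496,-288.8,66],psi=124.7,vmax=38)
E
```

```text
[[-0.06,3.2,0.0,-0.0,0.001,-0.0],[-0.06,3.2,0.0,-0.0,0.001,-0.0],[-0.06,3.2,0.0,-0.0,0.001,-0.0],[-0.06,3.2,0.0,-0.0,0.001,-0.0],[-0.06,3.2,0.0,-0.0,0.001,-0.0],[-0.06,3.2,0.0,-0.0,0.001,-0.0]]
```

Call:
step_arm([
  [[-0.1, 3.2, 0, 0, 0, 0], [-0.1, 3.2, 0, 0, 0, 0], [-0.1, 3.2, 0, 0, 0, 0], [0, 3.2, 0, 0, 0, 0], [0, 3.2, 0, 0, 0, 0], [0, 3.2, 0, 0, 0, 0], [0, 0, 0, 0, 0, 0], [0, 0, 0, 0, 0, 0]],
])

```text
time: 5.63
tcp_pos: [495.4, -286.8, 66.4]
tool_rot: [0.675, -0.673, -0.213, 0.214]
wrist_force: [0.2, 0.6, 0.2]
gripper_width: 0.998
```

Call:
step_arm([
  [[0, 0, 0, 0, 0, 0], [0, 0, 0, 0, 0, 0], [0, 0, 0, 0, 0, 0], [0, 0, 0, 0, 0, 0], [0, 0, 0, 0, 0, 0], [0, 0, 0, 0, 0, 0], [0, 0, 0, 0, 0, 0], [0, 0, 0, 0, 0, 0]],
], hand=0, grip_force=40)

```text
time: 6.3
tcp_pos: [497.4, -289.6, 68.7]
tool_rot: [-0.674, 0.675, 0.213, -0.212]
wrist_force: [-1.3, 1.4, 7.3]
gripper_width: 0.354
```

Call:
step_arm([
  [[0, -1.0, 0, 0, 0, 0], [0, -1.2, 0, 0, 0, 0], [0, -1.2, 0, 0, 0, 0], [0, 0, 0, 0, 0, 0]],
])

```text
time: 6.63
tcp_pos: [497.9, -290.2, 103.8]
tool_rot: [-0.673, 0.675, 0.214, -0.212]
wrist_force: [0.8, 0.3, -1.6]
gripper_width: 0.36
```

```bash
python3 - <<'E'
from h import *
s=read_state(); print(s['tcp_pos'],s['wrist_force'],s['gripper_width'],yaw(s))
plan([487.5,-156.6,96],psi=-14.0)
E
```

```text
[ 497.91764127 -290.15591687  103.84490835] [ 0.80293953  0.26730184 -1.59597976] 0.35959995248306775 125.00400165469235
[[0.34,0.04,0.58,0.0,0.121,0.0],[0.27,0.04,0.61,0.0,0.121,0.0],[0.19,0.04,0.64,0.0,0.121,0.0],[0.11,0.04,0.66,0.0,0.121,0.0],[0.03,0.04,0.67,0.0,0.121,0.0],[-0.05,0.04,0.67,0.0,0.121,0.0],[-0.13,0.04,0.66,0.0,0.121,0.0],[-0.21,0.04,0.64,0.0,0.121,0.0]]
[[-0.28,0.04,0.61,0.0,0.121,0.0],[-0.36,0.04,0.57,0.0,0.121,0.0],[-0.42,0.04,0.52,0.0,0.121,0.0],[-0.48,0.04,0.47,0.0,0.121,0.0],[-0.53,0.04,0.4,0.0,0.121,0.0],[-0.58,0.04,0.34,0.0,0.121,0.0],[-0.62,0.04,0.26,0.0,0.121,0.0],[-0.64,0.04,0.19,0.0,0.121,0.0]]
[[-0.66,0.04,0.11,0.0,0.121,0.0],[-0.67,0.04,0.03,0.0,0.121,0.0],[-0.67,0.04,-0.05,0.0,0.121,0.0],[-0.66,0.04,-0.13,0.0,0.121,0.0]]
```

Call:
step_arm([
  [[0.3, 0, 0.6, 0, 0.12, 0], [0.3, 0, 0.6, 0, 0.12, 0], [0.2, 0, 0.6, 0, 0.12, 0], [0.1, 0, 0.7, 0, 0.12, 0], [0, 0, 0.7, 0, 0.12, 0], [0, 0, 0.7, 0, 0.12, 0], [-0.1, 0, 0.7, 0, 0.12, 0], [-0.2, 0, 0.6, 0, 0.12, 0]],
])

```text
time: 7.3
tcp_pos: [492.1, -234.7, 100.7]
tool_rot: [0.696, -0.696, 0.125, -0.125]
wrist_force: [-0.4, -0.6, -1.5]
gripper_width: 0.36
```

Call:
step_arm([
  [[-0.3, 0, 0.6, 0, 0.12, 0], [-0.4, 0, 0.6, 0, 0.12, 0], [-0.4, 0, 0.5, 0, 0.12, 0], [-0.5, 0, 0.5, 0, 0.12, 0], [-0.5, 0, 0.4, 0, 0.12, 0], [-0.6, 0, 0.3, 0, 0.12, 0], [-0.6, 0, 0.3, 0, 0.12, 0], [-0.6, 0, 0.2, 0, 0.12, 0]],
])

```text
time: 7.97
tcp_pos: [487.3, -181.5, 100.7]
tool_rot: [-0.56, 0.56, -0.432, 0.432]
wrist_force: [1.2, -0.7, -1.6]
gripper_width: 0.358
```

Call:
step_arm([
  [[-0.7, 0.2, 0.1, 0, 0.12, 0], [-0.7, 0.2, 0, 0, 0.12, 0], [-0.7, 0.2, 0, 0, 0.12, 0], [-0.7, 0.2, -0.1, 0, 0.12, 0], [0, 0, 0, 0, 0, 0], [0, 0, 0, 0, 0, 0]],
])

```text
time: 8.47
tcp_pos: [485.0, -153.8, 92.8]
tool_rot: [0.444, -0.444, 0.551, -0.55]
wrist_force: [0.3, -0.9, -1.8]
gripper_width: 0.362
```

```bash
cat > chk.py <<'E'
from h import *
np.set_printoptions(precision=1,suppress=True)
s=read_state(); print(s['tcp_pos'],yaw(s),s['time'],s['wrist_force'],s['gripper_width'])
a=np.radians(-14.0); ey=np.array([-np.sin(a),np.cos(a)]); A=np.array([527.4,3.4])
for n in ['top','scene']:
    p=get_image(n); C=cloud(p,camT(p)); X,Y,Z=[C[...,i] for i in range(3)]
    m=(p['z_map']>0)&(X>380)&(X<600)&(Y>-260)&(Y<-60)
    save('aim_%s.png'%n,p['color'])
    o=cut_out('thermometer',p)
    for q in o[:1]:
        k=q['mask']&m; box(k,C,n+' all'); print(np.percentile(C[k],[2,50,98],axis=0)); box(k&(Z>60),C,'barrel'); box(k&(Z<50),C,'foot')
E
python3 chk.py; python3 - <<'E'
import cv2
a=cv2.imread('pics/aim_scene.png')[130:330,160:400]; cv2.imwrite('pics/v5.png',cv2.resize(a,(720,600),interpolation=cv2.INTER_CUBIC))
E
```

```text
[ 485.  -153.8   92.8] -12.265594119162614 8.4667 [ 0.3 -0.9 -1.8] 0.3617858464611387
top all 221 [ 501.1 -122.1] [66.4 50.3] 71.2 z 124.1
[[ 472.4 -148.    -2.4]
 [ 491.4 -117.3  124.1]
 [ 518.4  -88.5  135.6]]
barrel 184 [ 494.5 -113.8] [54.4 32.4] 78.5 z 124.8
foot 37 [ 496.2 -136.9] [38.1 49.3] 74.7 z 33.2
scene all 641 [ 490.1 -146.3] [123.6  56.6] 62.6 z 101.8
[[ 470.6 -180.7   30. ]
 [ 497.9 -134.   101.8]
 [ 513.   -86.9  129.5]]
barrel 389 [ 490.5 -137.4] [107.5  32.9] 76.4 z 122.4
foot 228 [ 484.7 -158.7] [98.6 55.5] 60.8 z 36.6
```

View pics/v5.png

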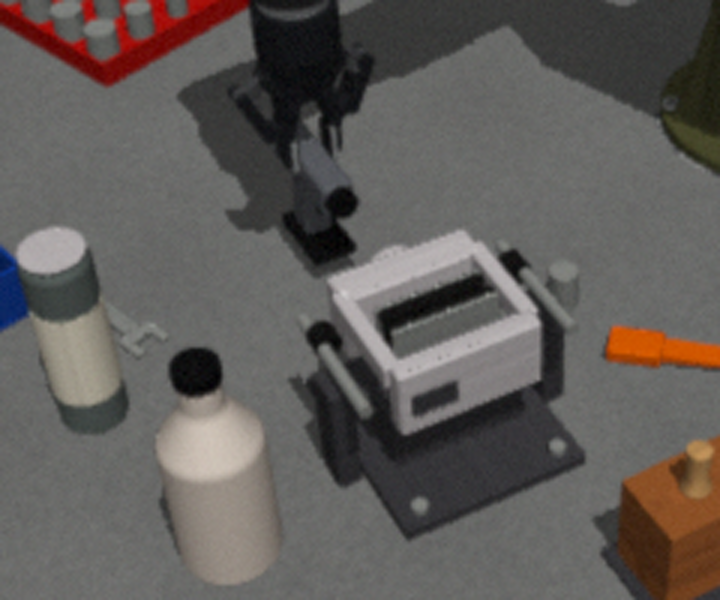

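View 5: the thermometer is held level with its nozzle at (343,200) in the crop, pointing at the cap (390,250). I'll apply a small yaw and lateral correction, then hold.

Call:
step_arm([
  [[0, 0, 0.3, 0, 0.03, 0], [0, 0, 0.2, 0, 0, 0], [0, 0, 0, 0, 0, 0], [0, 0, 0, 0, 0, 0], [0, 0, 0, 0, 0, 0], [0, 0, 0, 0, 0, 0], [0, 0, 0, 0, 0, 0], [0, 0, 0, 0, 0, 0]],
])

```text
time: 9.33
tcp_pos: [490.1, -155.0, 93.0]
tool_rot: [-0.434, 0.434, -0.558, 0.558]
wrist_force: [-0.2, 0.1, -2.5]
gripper_width: 0.365
```

Call:
step_arm([
  [[0, 0, 0, 0, 0, 0], [0, 0, 0, 0, 0, 0], [0, 0, 0, 0, 0, 0], [0, 0, 0, 0, 0, 0], [0, 0, 0, 0, 0, 0], [0, 0, 0, 0, 0, 0], [0, 0, 0, 0, 0, 0], [0, 0, 0, 0, 0, 0]],
])

```text
time: 10.0
tcp_pos: [490.2, -155.0, 93.0]
tool_rot: [-0.434, 0.434, -0.558, 0.558]
wrist_force: [-0.0, 0.2, -2.7]
gripper_width: 0.361
```

```bash
python3 chk.py
```

```text
[ 490.2 -155.    93. ] -14.208114711630225 10.0 [-0.   0.2 -2.7] 0.36061458355827836
top all 194 [ 497.  -121.3] [70.5 30.5] 69.9 z 124.1
[[ 475.5 -147.    32.8]
 [ 497.1 -116.2  124.1]
 [ 515.4  -89.9  132. ]]
barrel 161 [ 500.1 -115.4] [56.2 29.9] 75.9 z 125.0
foot 33 [ 481.5 -132. ] [39.7  8.8] 74.3 z 35.2
scene all 665 [ 489.7 -160.1] [153.2  56.5] 63.4 z 101.3
[[ 472.1 -191.7   27.9]
 [ 502.7 -137.5  101.3]
 [ 519.5  -88.7  129.3]]
barrel 395 [ 493.7 -147.2] [125.5  31.4] 72.6 z 122.9
foot 246 [ 483.4 -172.8] [124.9  56.5] 63.4 z 36.2
```

```bash
python3 - <<'E'
from h import *
np.set_printoptions(precision=1,suppress=True)
for n in ['top','scene']:
    p=get_image(n); C=cloud(p,camT(p)); a=np.radians(76)
    D=C[...,:2]-[490,-155]; t=D@[np.cos(a),np.sin(a)]; l=D@[-np.sin(a),np.cos(a)]; Z=C[...,2]
    for t0 in range(-70,75,10):
        k=(p['z_map']>0)&(abs(l)<12)&(t>=t0)&(t<t0+10)&(Z>112)&(Z<136)
        if k.sum()>2: print(n,t0,k.sum(),np.percentile(Z[k],[50,90]))
E
```

```text
top 10 12 [123.9 128.7]
top 20 26 [125.3 129.2]
top 30 27 [125.8 129.3]
top 40 25 [126.  127.9]
top 50 28 [124.5 128.1]
top 60 24 [119.8 125.5]
scene -50 7 [125.6 127.3]
scene -40 10 [126.8 129.1]
scene -30 10 [126.8 128.2]
scene -20 14 [127.  128.9]
scene -10 17 [126.7 129.3]
scene 0 21 [126.5 128.9]
scene 10 16 [127.4 128.6]
scene 20 21 [126.6 128.3]
scene 30 19 [126.5 128.6]
scene 40 22 [126.6 129. ]
scene 50 32 [124.3 127.4]
scene 60 34 [119.8 123.7]
```

Level, with the barrel top at about 126.5 (height ≈ 25). It has been held over 1 s, so I'll lower it.

Call:
step_arm([
  [[0, 0.8, 0, 0, 0, 0], [0, 0.8, 0, 0, 0, 0], [0, 0.4, 0, 0, 0, 0], [0, 0.2, 0, 0, 0, 0], [0, 0.1, 0, 0, 0, 0], [0, 0, 0, 0, 0, 0]],
])

```text
time: 10.8
tcp_pos: [489.9, -154.9, 69.6]
tool_rot: [0.434, -0.434, 0.558, -0.558]
wrist_force: [0.2, 0.3, -0.9]
gripper_width: 0.361
```

Call:
step_arm([
  [[0, 0.1, 0, 0, 0, 0], [0, 0.1, 0, 0, 0, 0], [0, 0, 0, 0, 0, 0]],
])

```text
time: 11.05
tcp_pos: [490.7, -155.1, 68.7]
tool_rot: [-0.435, 0.434, -0.558, 0.558]
wrist_force: [-1.5, 0.1, 2.9]
gripper_width: 0.362
```

Contact with the bench (force reversed to +2.9 N). Now I'll release it.

Call:
step_arm([
  [[0, 0, 0, 0, 0, 0], [0, 0, 0, 0, 0, 0], [0, 0, 0, 0, 0, 0], [0, 0, 0, 0, 0, 0], [0, 0, 0, 0, 0, 0], [0, 0, 0, 0, 0, 0]],
], hand=100)

```text
time: 11.55
tcp_pos: [490.2, -155.0, 68.0]
tool_rot: [0.434, -0.434, 0.558, -0.558]
wrist_force: [0.4, -0.8, -0.8]
gripper_width: 1.003
```

Call:
step_arm([
  [[0, -1.5, 0, 0, 0, 0], [0, -3, 0, 0, 0, 0], [0, -4, 0, 0, 0, 0], [0, -4, 0, 0, 0, 0], [0, -4, 0, 0, 0, 0], [0, -4, 0, 0, 0, 0], [0, -2, 0, 0, 0, 0]],
])

```text
time: 12.13
tcp_pos: [491.6, -155.5, 298.2]
tool_rot: [-0.436, 0.433, -0.556, 0.56]
wrist_force: [0.6, -0.9, -0.1]
gripper_width: 1.004
```

```bash
python3 - <<'E'
from h import *
np.set_printoptions(precision=1,suppress=True)
s=read_state(); print(s['tcp_pos'],yaw(s),s['gripper_width'],s['q'])
p=get_image('wrist'); C=cloud(p,camT(p,s)); X,Y,Z=[C[...,i] for i in range(3)]
m=(p['z_map']>0)&(X>380)&(X<600)&(Y>-260)&(Y<-60)
box(m&(Z>97)&(Z<108),C,'barrel top');box(m&(Z>7)&(Z<15),C,'foot')
plan([443.5,354.9,250],psi=76.7)
E
```

```text
[ 491.6 -155.5  298.2] -14.20897844605667 1.0035590981708258 [-0.3  0.1 -0.1  1.4 -0.   1.5]
barrel top 3200 [ 495.3 -152. ] [122.   31.8] 75.5 z 101.8
foot 186 [ 494.6 -155.7] [74.2 43.6] 75.4 z 11.2
[[-3.45,0.35,-1.24,-0.001,-0.113,0.0],[-3.57,0.35,-0.84,-0.001,-0.113,0.0],[-3.64,0.35,-0.43,-0.001,-0.113,0.0],[-3.67,0.35,-0.02,-0.001,-0.113,0.0],[-3.64,0.35,0.4,-0.001,-0.113,0.0],[-3.58,0.35,0.81,-0.001,-0.113,0.0],[-3.46,0.35,1.21,-0.001,-0.113,0.0],[-3.3,0.35,1.59,-0.001,-0.113,0.0]]
[[-3.1,0.35,1.95,-0.001,-0.113,0.0],[-2.86,0.35,2.29,-0.001,-0.113,0.0],[-2.58,0.34,2.6,-0.001,-0.113,0.0],[-2.27,0.34,2.88,-0.001,-0.113,0.0],[-1.93,0.34,3.12,-0.001,-0.113,0.0],[-1.57,0.34,3.32,-0.001,-0.113,0.0]]
```

Thermometer stands upright: barrel top at 101.8, foot top at 11.2. Now to the gauge.

Call:
step_arm([
  [[-3.4, 0.3, -1.2, 0, -0.11, 0], [-3.6, 0.3, -0.8, 0, -0.11, 0], [-3.6, 0.3, -0.4, 0, -0.11, 0], [-3.7, 0.3, 0, 0, -0.11, 0], [-3.6, 0.3, 0.4, 0, -0.11, 0], [-3.6, 0.3, 0.8, 0, -0.11, 0], [-3.5, 0.3, 1.2, 0, -0.11, 0], [-3.3, 0.3, 1.6, 0, -0.11, 0]],
])

```text
time: 12.85
tcp_pos: [465.6, 138.6, 268.6]
tool_rot: [-0.631, 0.631, -0.318, 0.318]
wrist_force: [0.9, 0.4, 0.5]
gripper_width: 1.003
```

Call:
step_arm([
  [[-3.1, 0.3, 1.9, 0, -0.11, 0], [-2.9, 0.3, 2.3, 0, -0.11, 0], [-2.6, 0.3, 2.6, 0, -0.11, 0], [-2.3, 0.3, 2.9, 0, -0.11, 0], [-1.9, 0.3, 3.1, 0, -0.12, 0], [-1.6, 0.3, 3.3, 0, -0.12, 0], [0, 0, 0, 0, 0, 0], [0, 0, 0, 0, 0, 0]],
])

```text
time: 13.52
tcp_pos: [450.6, 357.9, 249.8]
tool_rot: [-0.701, 0.702, -0.091, 0.09]
wrist_force: [-0.1, -0.6, -0.3]
gripper_width: 1.002
```

```bash
python3 - <<'E'
from h import *
np.set_printoptions(precision=1,suppress=True)
s=read_state(); p=get_image('wrist'); save('w6.png',p['color']);C=cloud(p,camT(p,s)); print(s['tcp_pos'],yaw(s),s['time'])
X,Y,Z=[C[...,i] for i in range(3)]; v=p['z_map']>0
m=v&(X>400)&(X<600)&(Y>270)&(Y<430)
box(m&(Z>91)&(Z<98),C,'stand'); g=m&(Z>140)&(Z<150)&(X<480); box(g,C,'gauge top');box(m&(Z>136)&(Z<150)&(X>480),C,'scriber')
print(p['color'][g].mean(0)); r,c=np.where(g); print(r.mean(),c.mean())
cv2.imwrite('pics/v6.png',cv2.resize(p['color'][int(r.mean())-75:int(r.mean())+75,int(c.mean())-100:int(c.mean())+100,::-1],(800,600),interpolation=cv2.INTER_CUBIC))
E
```

```text
[450.6 357.9 249.8] 75.30425009269914 13.5167
stand 8866 [479.8 346.9] [ 68.3 150.4] 77.0 z 95.2
gauge top 837 [443.7 354.8] [15.9 33.6] 75.6 z 144.8
scriber 385 [508.7 340.4] [19.6 19.1] 45.5 z 138.1
[77.3 64.1 57.3]
217.34289127837516 309.19713261648747
```

View pics/v6.png

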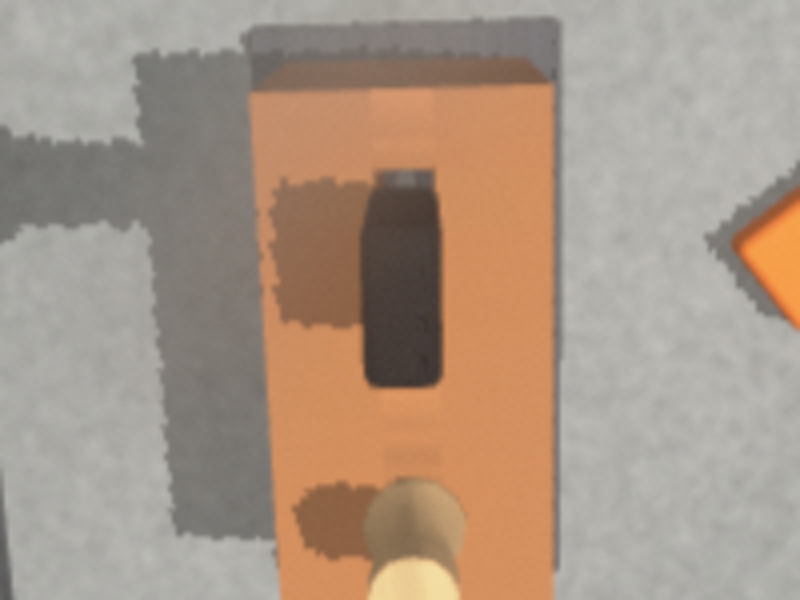

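View 6: the black handle at (402,285) sits in the stand slot with the wooden scriber knob below it, so it is the real gauge.

Call:
step_arm([
  [[-0.3, 2.8, -0.25, 0, -0.026, 0], [-0.3, 2.8, -0.25, 0, 0, 0], [0, 2.8, 0, 0, 0, 0], [0, 2.8, 0, 0, 0, 0], [0, 2.0, 0, 0, 0, 0], [0, 1.1, 0, 0, 0, 0], [0, 0, 0, 0, 0, 0], [0, 0, 0, 0, 0, 0]],
])

```text
time: 14.23
tcp_pos: [444.7, 352.4, 108.5]
tool_rot: [-0.702, 0.702, -0.083, 0.083]
wrist_force: [0.1, 0.1, 1.3]
gripper_width: 1.001
```

```bash
python3 - <<'E'
from h import *
s=read_state(); print(s['tcp_pos'],yaw(s)); plan([443.7,354.8,106.5],psi=76.7)
E
```

```text
[444.67925055 352.37747701 108.48048407] 76.56870472985689
[[-0.15,0.2,0.21,0.0,-0.002,-0.0]]
```

Call:
step_arm([
  [[-0.1, 0.2, 0.2, 0, 0, 0], [0, 0, 0, 0, 0, 0]],
])

```text
time: 14.4
tcp_pos: [444.9, 356.2, 107.5]
tool_rot: [0.703, -0.702, 0.082, -0.083]
wrist_force: [-0.5, -0.0, -0.3]
gripper_width: 1.002
```

Call:
step_arm([
  [[0, 0, 0, 0, 0, 0], [0, 0, 0, 0, 0, 0], [0, 0, 0, 0, 0, 0], [0, 0, 0, 0, 0, 0], [0, 0, 0, 0, 0, 0], [0, 0, 0, 0, 0, 0], [0, 0, 0, 0, 0, 0], [0, 0, 0, 0, 0, 0]],
], hand=0, grip_force=60)

```text
time: 15.07
tcp_pos: [444.0, 355.7, 106.2]
tool_rot: [0.703, -0.702, 0.082, -0.082]
wrist_force: [-0.7, 0.6, 2.9]
gripper_width: 0.168
```

Call:
step_arm([
  [[0, -0.5, 0, 0, 0, 0], [0, -1, 0, 0, 0, 0], [0, -1.5, 0, 0, 0, 0], [0, -2, 0, 0, 0, 0], [0, -2, 0, 0, 0, 0], [0, -2, 0, 0, 0, 0], [0, 0, 0, 0, 0, 0]],
])

```text
time: 15.65
tcp_pos: [445.8, 356.8, 200.8]
tool_rot: [0.704, -0.701, 0.08, -0.084]
wrist_force: [-0.1, -0.3, -0.5]
gripper_width: 0.172
```

Call:
step_arm([
  [[0, -2.0, 0, 0, 0, 0], [0, -2.4, 0, 0, 0, 0], [0, -2.0, 0, 0, 0, 0], [0, 0, 0, 0, 0, 0]],
])

```text
time: 15.98
tcp_pos: [445.3, 356.5, 263.8]
tool_rot: [0.704, -0.701, 0.081, -0.084]
wrist_force: [1.1, 0.7, -1.0]
gripper_width: 0.169
```

```bash
python3 - <<'E'
from h import *
s=read_state(); print(s['tcp_pos'],yaw(s)); plan([549.7,93,262],psi=76.0,vmax=28)
E
```

```text
[445.33952347 356.49156845 263.81277936] 76.65996596716941
[[1.48,0.01,-2.11,-0.0,0.001,0.0],[1.48,0.01,-2.11,-0.0,0.001,0.0],[1.48,0.01,-2.11,-0.0,0.001,0.0],[1.48,0.01,-2.11,-0.0,0.001,0.0],[1.48,0.01,-2.11,-0.0,0.001,0.0],[1.49,0.01,-2.1,-0.0,0.001,0.0],[1.49,0.01,-2.1,-0.0,0.001,0.0],[1.49,0.02,-2.1,-0.0,0.001,0.0]]
[[1.49,0.02,-2.1,-0.0,0.001,0.0],[1.5,0.02,-2.1,-0.0,0.001,0.0],[1.5,0.02,-2.1,-0.0,0.001,0.0]]
```

Call:
step_arm([
  [[1.5, 0, -2.1, 0, 0.01, 0], [1.5, 0, -2.1, 0, 0, 0], [1.5, 0, -2.1, 0, 0, 0], [1.5, 0, -2.1, 0, 0, 0], [1.5, 0, -2.1, 0, 0, 0], [1.5, 0, -2.1, 0, 0, 0], [1.5, 0, -2.1, 0, 0, 0], [1.5, 0, -2.1, 0, 0, 0]],
])

```text
time: 16.65
tcp_pos: [519.9, 162.1, 258.5]
tool_rot: [-0.702, 0.702, -0.086, 0.085]
wrist_force: [0.2, 0.3, -1.3]
gripper_width: 0.169
```

Call:
step_arm([
  [[1.5, 0, -2.1, 0, 0, 0], [1.5, 0, -2.1, 0, 0, 0], [1.5, 0, -2.1, 0, 0, 0], [0, 0, 0, 0, 0, 0], [0, 0, 0, 0, 0, 0]],
])

```text
time: 17.07
tcp_pos: [548.4, 90.4, 258.5]
tool_rot: [-0.702, 0.702, -0.087, 0.086]
wrist_force: [0.1, -0.5, -1.3]
gripper_width: 0.173
```

```bash
cat > g.py <<'E'
from h import *
np.set_printoptions(precision=1,suppress=True)
s=read_state(); print(s['tcp_pos'],yaw(s),s['time'],s['wrist_force'])
import sys
w1=get_image('wrist'); p=get_image('scene')
save('gw%s.png'%sys.argv[1],w1['color']); save('gs%s.png'%sys.argv[1],p['color'])
for n,q in(('wrist',w1),('scene',p)):
    T=camT(q,s); C=cloud(q,T)
    for t in ['gauge_tip','gap_mouth','gauge']:
        for o in spot_point(t,q)[:2]: r,c=o['point']; print(n,t,round(o['p'],2),o['point'],C[int(r),int(c)])
T=camT(p); C=cloud(p,T); D=C-s['tcp_pos']; a=np.radians(-14)
u=D[...,:2]@[np.cos(a),np.sin(a)]; t=D[...,:2]@[-np.sin(a),np.cos(a)]; h=D[...,2]
for h0 in range(-100,45,10):
    k=(p['z_map']>0)&(abs(u)<30)&(abs(t)<15)&(h>=h0)&(h<h0+10)
    if k.sum()>3: print(h0,k.sum(),'u',np.percentile(u[k],[3,50,97]),'t',np.percentile(t[k],[3,50,97]),p['color'][k].mean(0))
E
python3 g.py 1; python3 - <<'E'
import cv2,numpy as np
a=cv2.imread('pics/gw1.png')[120:440,180:480]; b=cv2.imread('pics/gs1.png')[120:320,220:400]
cv2.imwrite('pics/v7.png',np.hstack([cv2.resize(a,(400,427)),cv2.resize(b,(384,427))]))
E
```

```text
[548.4  90.4 258.5] 75.94471193405062 17.0667 [ 0.1 -0.5 -1.3]
wrist gauge_tip 0.7 [232.1, 315.9] [537.2  93.1 212.2]
wrist gauge_tip 0.22 [33.4, 237.0] [372.1  56.7  40.7]
wrist gap_mouth 0.86 [222.1, 318.1] [568.8  89.   63.7]
wrist gauge 0.61 [272.2, 312.0] [532.4  92.8 288.2]
scene gauge_tip 0.85 [250.7, 409.8] [304.3 230.    8.3]
scene gauge_tip 0.82 [221.8, 306.3] [543.9  92.5 173.9]
scene gap_mouth 0.72 [227.7, 304.0] [545.6  85.8 150.9]
scene gap_mouth 0.41 [313.3, 401.3] [511.5 377.4  55.1]
scene gauge 0.87 [247.9, 383.5] [351.1 177.9  14.5]
scene gauge 0.84 [336.5, 535.2] [315.2 614.1  16.5]
-100 4 u [-12.9  -5.1   6.8] t [-2.1 -0.2  0.4] [102.8 102.5 101.5]
-90 28 u [-12.    1.6  11.1] t [-1.4  1.8  4.6] [91.8 92.2 90. ]
-80 31 u [-12.5  -1.   11.3] t [-1.   2.5  4.8] [93.4 94.4 91.4]
-70 31 u [-13.1  -1.6  10.6] t [-1.2  2.1  4.5] [92.2 93.9 90.8]
-60 30 u [-10.3   2.   11.2] t [-1.5  2.6  4.8] [88.9 89.4 86.9]
-50 31 u [-10.    1.9  11.9] t [-0.1  3.5  6.8] [88.4 89.5 86.9]
-40 31 u [-10.7   0.3  10.8] t [1.4 4.6 6.1] [89.1 90.1 87.1]
-30 40 u [-11.2   2.4  12.1] t [-1.4  4.1  6.7] [86.8 88.3 85.2]
-20 23 u [-11.2  -3.    9.5] t [1.9 4.5 7.1] [68.3 69.2 66.7]
-10 43 u [-13.    5.1  16.5] t [-0.9  7.8 10. ] [20.4 20.6 20.8]
0 50 u [-14.1   2.   16.4] t [-2.6  7.9 12. ] [12.1 11.9 12.5]
10 50 u [-15.    3.9  16.6] t [-5.5  7.6 11.1] [16.6 16.4 16.8]
20 31 u [-17.3  10.5  16.8] t [-2.1  8.2 13.2] [29.6 29.4 29.8]
30 40 u [ 5.5 11.6 16.6] t [-11.7   4.7  14.5] [27.3 27.5 27.9]
40 31 u [-11.8   9.4  12.9] t [-11.1   3.8  13.6] [37.6 37.9 38.3]
```

View pics/v7.png

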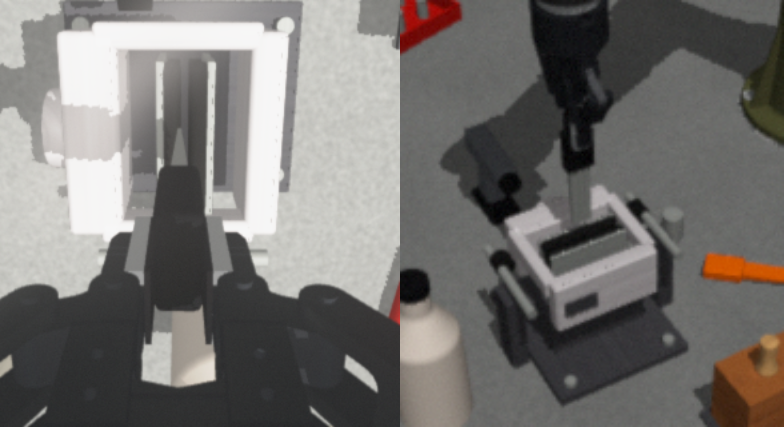

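View 7: the blade hangs upright just above the gap. Its tip is about 2–3 mm to -y of the gap's middle, so I'll measure that in one camera.

```bash
cat > m.py <<'E'
from h import *
np.set_printoptions(precision=1,suppress=True)
s=read_state(); p=get_image('wrist'); C=cloud(p,camT(p,s)); D=C-s['tcp_pos']; a=np.radians(-14)
print(s['tcp_pos'],yaw(s))
u=D[...,:2]@[np.cos(a),np.sin(a)]; t=D[...,:2]@[-np.sin(a),np.cos(a)]; h=D[...,2]; Z=C[...,2]; v=p['z_map']>0
print('blade (face toward camera, u~-12):')
for h0 in range(-100,0,10):
    k=v&(u<-4)&(u>-20)&(abs(t)<11)&(h>=h0)&(h<h0+10)&(Z>158)
    if k.sum()>3: print(h0,k.sum(),'u',np.median(u[k]),'t',np.percentile(t[k],[3,50,97]))
for u0 in range(-50,50,10):
    k=v&(u>=u0)&(u<u0+10)&(abs(t)<25)&(Z>147.5)&(Z<153)
    if k.sum()>10:
        tt=np.sort(t[k]); i=np.argmax(np.diff(tt)); print('pad',u0,k.sum(),'ext',tt[[0,-1]],'gap',tt[i],tt[i+1],'mid',(tt[i]+tt[i+1])/2,'extmid',(tt[0]+tt[-1])/2)
E
python3 m.py
```

```text
[548.5  92.3 260. ] 76.1580364740982
blade (face toward camera, u~-12):
-90 11 u -11.507083126140783 t [-1.4 -0.7  0.5]
-80 17 u -11.585000565233077 t [-2.1 -0.7  0.7]
-70 21 u -11.558170562872325 t [-2.3 -0.7  1.3]
-60 32 u -11.555753817137465 t [-2.7 -0.7  1.3]
-50 38 u -11.55644287977464 t [-3.2 -0.7  1.8]
-40 54 u -11.525426274532695 t [-3.7 -0.7  2.2]
-30 44 u -11.493568546770305 t [-4.  -0.7  2.5]
-10 143 u -16.296812610885503 t [-8.2 -0.8  6.5]
pad -50 259 ext [-16.4  18.6] gap -2.335148461601293 4.651294232581824 mid 1.1580728854902655 extmid 1.1029202570583259
pad -40 477 ext [-16.4  18.2] gap -2.308373521653486 3.9346240254247262 mid 0.81312525188562 extmid 0.880319166734612
pad -30 465 ext [-15.8  18.4] gap -2.2825457161995355 3.9689050919757336 mid 0.843179687888099 extmid 1.2832284824239863
pad -20 436 ext [-15.9  18.6] gap -2.2535864614516243 4.10540817881403 mid 0.9259108586812028 extmid 1.3259104196286104
pad -10 423 ext [-16.  18.] gap -2.239419365150836 4.179284874571301 mid 0.9699327547102323 extmid 1.0024590885661269
pad 0 394 ext [-16.1  18.3] gap -3.0381974745765556 4.265568755872803 mid 0.6136856406481235 extmid 1.0751281480049073
pad 10 302 ext [-16.3  18.5] gap -4.634600039189783 4.370746240607539 mid -0.131926899291122 extmid 1.102713899086778
pad 20 112 ext [-16.4  17.9] gap -13.771985700200137 11.812294063579218 mid -0.9798458183104595 extmid 0.7686296140997815
pad 30 81 ext [-16.5  18.1] gap -14.662938671631228 13.717833458423929 mid -0.4725526066036494 extmid 0.8279210339471259
pad 40 44 ext [-16.5  18.4] gap -16.4633197118997 14.714997992855816 mid -0.8741608595219423 extmid 0.9209079224044459
```

Same-camera measurement: gap middle at +1.0, blade at -0.7. I'll shift +1.7 mm along tool z and then descend.

Call:
step_arm([
  [[0, 0, 0.17, 0, 0, 0], [0, 0.5, 0, 0, 0, 0], [0, 0.5, 0, 0, 0, 0], [0, 0.4, 0, 0, 0, 0], [0, 0.4, 0, 0, 0, 0], [0, 0.4, 0, 0, 0, 0], [0, 0, 0, 0, 0, 0]],
])

```text
time: 18.1
tcp_pos: [548.5, 93.1, 236.8]
tool_rot: [-0.702, 0.702, -0.086, 0.085]
wrist_force: [-0.1, -0.1, -1.8]
gripper_width: 0.172
```

Call:
step_arm([
  [[0, 0.4, 0, 0, 0, 0], [0, 0.4, 0, 0, 0, 0], [0, 0.4, 0, 0, 0, 0], [0, 0, 0, 0, 0, 0]],
])

```text
time: 18.43
tcp_pos: [548.7, 93.1, 225.0]
tool_rot: [-0.702, 0.702, -0.086, 0.085]
wrist_force: [-0.6, 0.4, -1.6]
gripper_width: 0.169
```

```bash
python3 - <<'E'
from h import *
np.set_printoptions(precision=2,suppress=True)
for i in range(6):
    s=read_state(); print(s['time'],s['tcp_pos'],s['wrist_force'],s['gripper_width']); get_image('wrist')
E
python3 g.py 2 | tail -16
```

```text
18.4333 [548.65  93.13 225.01] [-0.64  0.4  -1.63] 0.16862356285043043
18.4833 [548.77  93.18 225.43] [-0.4   0.95 -1.78] 0.17176357687518715
18.5333 [548.96  93.19 225.76] [-0.13  0.43 -1.03] 0.1697386395501081
18.5833 [549.14  93.21 226.02] [-0.13  0.01 -1.08] 0.16828328307596635
18.6333 [549.25  93.25 226.17] [-0.47 -0.05 -1.08] 0.172633144435967
18.6833 [549.33  93.29 226.24] [-0.62  0.17 -1.75] 0.17002798655970525
scene gauge 0.91 [349.3, 449.3] [483.8 500.2  14.1]
scene gauge 0.74 [275.0, 455.1] [295.7 374.   16.9]
-90 28 u [-27.6  11.9  28.5] t [-6.  -3.1 13.3] [36.  36.1 35.4]
-80 152 u [-28.9   3.2  27.7] t [-12.2   3.3  14.3] [46.5 46.9 45.1]
-70 29 u [-10.4  -1.2  10.9] t [-1.9  1.1  4.1] [87.2 88.3 85.4]
-60 31 u [-10.9   2.4  11.7] t [-2.   1.3  5.1] [88.5 89.9 86.7]
-50 33 u [-11.2   1.8  11.5] t [-0.7  1.7  4. ] [88.7 90.  86.8]
-40 27 u [-11.7  -1.6  11.4] t [-0.6  2.1  6.9] [90.5 90.9 87.7]
-30 32 u [-11.7   2.6  12.4] t [-4.9  2.7  5.4] [88.9 90.  87.3]
-20 24 u [-13.5  -0.5  10.6] t [1.1 4.1 6.2] [77.6 78.8 76.3]
-10 43 u [-14.9   6.4  17.2] t [-0.3  7.1 10. ] [27.2 26.9 27.1]
0 53 u [-15.5   3.3  17. ] t [-4.   7.4 10.7] [15.3 15.2 15.7]
10 44 u [-12.8   6.5  17. ] t [-5.3  6.9 11. ] [14.5 14.1 15. ]
20 29 u [-10.9  12.2  17.1] t [-3.4  8.1 13.4] [26.2 26.7 27.2]
30 48 u [-14.   10.8  17.2] t [-11.2   4.2  13.5] [31.6 31.8 31.8]
40 26 u [ 5.3  9.3 11.6] t [-12.9   1.5  13.4] [43.7 44.3 45. ]
```

Call:
step_arm([
  [[0, 0.4, 0, 0, 0, 0], [0, 0.4, 0, 0, 0, 0], [0, 0.3, 0, 0, 0, 0], [0, 0.2, 0, 0, 0, 0], [0, 0, 0, 0, 0, 0], [0, 0, 0, 0, 0, 0]],
])

```text
time: 19.63
tcp_pos: [549.0, 93.2, 212.8]
tool_rot: [-0.702, 0.702, -0.086, 0.085]
wrist_force: [0.5, 0.8, -1.2]
gripper_width: 0.17
```

Call:
step_arm([
  [[0, 0.1, 0, 0, 0, 0], [0, 0.1, 0, 0, 0, 0], [0, 0.1, 0, 0, 0, 0], [0, 0.1, 0, 0, 0, 0], [0, 0.1, 0, 0, 0, 0], [0, 0.1, 0, 0, 0, 0]],
])

```text
time: 20.13
tcp_pos: [549.2, 93.3, 206.9]
tool_rot: [0.702, -0.702, 0.086, -0.086]
wrist_force: [0.8, -0.1, -1.6]
gripper_width: 0.166
```

Call:
step_arm([
  [[0, 0.1, 0, 0, 0, 0], [0, 0.1, 0, 0, 0, 0], [0, 0.1, 0, 0, 0, 0], [0, 0.1, 0, 0, 0, 0]],
])

```text
time: 20.47
tcp_pos: [549.2, 93.3, 202.9]
tool_rot: [0.702, -0.702, 0.086, -0.086]
wrist_force: [0.9, 0.3, -1.7]
gripper_width: 0.169
```

Call:
step_arm([
  [[0, 0.1, 0, 0, 0, 0], [0, 0.1, 0, 0, 0, 0], [0, 0.1, 0, 0, 0, 0], [0, 0.1, 0, 0, 0, 0]],
])

```text
time: 20.8
tcp_pos: [549.2, 93.2, 198.9]
tool_rot: [0.702, -0.702, 0.086, -0.086]
wrist_force: [0.1, 0.8, -0.9]
gripper_width: 0.17
```

Call:
step_arm([
  [[0, 0.1, 0, 0, 0, 0], [0, 0.1, 0, 0, 0, 0], [0, 0.1, 0, 0, 0, 0]],
])

```text
time: 21.05
tcp_pos: [549.1, 93.3, 195.9]
tool_rot: [0.702, -0.702, 0.086, -0.086]
wrist_force: [0.7, 0.1, -2.2]
gripper_width: 0.167
```

Call:
step_arm([
  [[0, 0.1, 0, 0, 0, 0], [0, 0.1, 0, 0, 0, 0]],
])

```text
time: 21.22
tcp_pos: [549.2, 93.2, 193.9]
tool_rot: [-0.702, 0.702, -0.086, 0.086]
wrist_force: [0.6, 0.2, -0.9]
gripper_width: 0.172
```

Call:
step_arm([
  [[0, 0.1, 0, 0, 0, 0], [0, 0.1, 0, 0, 0, 0]],
])

```text
time: 21.38
tcp_pos: [549.2, 93.2, 192.0]
tool_rot: [-0.702, 0.702, -0.086, 0.086]
wrist_force: [-0.4, 0.4, -0.5]
gripper_width: 0.169
```

Call:
step_arm([
  [[0, 0.1, 0, 0, 0, 0], [0, 0.1, 0, 0, 0, 0]],
])

```text
time: 21.55
tcp_pos: [549.3, 93.2, 190.2]
tool_rot: [-0.702, 0.702, -0.085, 0.086]
wrist_force: [-0.1, 0.3, 0.3]
gripper_width: 0.17
```

Call:
step_arm([
  [[0, 0.1, 0, 0, 0, 0], [0, 0.1, 0, 0, 0, 0]],
])

```text
time: 21.72
tcp_pos: [549.4, 93.2, 188.2]
tool_rot: [0.702, -0.702, 0.085, -0.086]
wrist_force: [-0.5, -0.1, 2.3]
gripper_width: 0.171
```

Call:
step_arm([
  [[0, 0.1, 0, 0, 0, 0], [0, 0.1, 0, 0, 0, 0]],
])

```text
time: 21.88
tcp_pos: [549.5, 93.2, 186.3]
tool_rot: [0.702, -0.702, 0.085, -0.086]
wrist_force: [0.4, -0.1, 4.1]
gripper_width: 0.169
```

```bash
cat > f.py <<'E'
from h import *
np.set_printoptions(precision=2,suppress=True)
F=[];P=[]
for i in range(6):
    s=read_state(); F.append(s['wrist_force']); P.append(s['tcp_pos']); get_image('wrist')
print(s['time'],np.mean(F,0),np.mean(P,0),P[-1],np.std(F,0))
E
python3 f.py
```

```text
22.1333 [ 0.04 -0.02  2.26] [549.37  93.26 186.1 ] [549.31  93.26 186.05] [0.52 0.38 1.05]
```

Drag is now about 4–5 N, with onset at TCP z≈193. One more millimetre centres it in the band; then I'll hold and verify.

Call:
step_arm([
  [[0, 0.1, 0, 0, 0, 0], [0, 0, 0, 0, 0, 0], [0, 0, 0, 0, 0, 0], [0, 0, 0, 0, 0, 0], [0, 0, 0, 0, 0, 0], [0, 0, 0, 0, 0, 0]],
])

```text
time: 22.68
tcp_pos: [549.3, 93.3, 185.1]
tool_rot: [0.702, -0.702, 0.086, -0.086]
wrist_force: [1.1, -0.2, 3.8]
gripper_width: 0.17
```

```bash
python3 f.py; python3 g.py 3 | tail -14; python3 - <<'E'
from h import *
p=get_image('scene'); a=p['color'][130:330,160:400,::-1]; cv2.imwrite('pics/v8.png',cv2.resize(a,(720,600),interpolation=cv2.INTER_CUBIC))
C=cloud(p,camT(p)); 
for t in ['thermometer','scriber','can','sprayer']:
    o=cut_out(t,p)
    if o: m=o[0]['mask']&(p['z_map']>0); print(t,np.median(C[m],0),C[m].max(0))
E
```

```text
22.9333 [ 1.08 -0.04  3.11] [549.27  93.28 185.07] [549.24  93.29 185.07] [0.75 0.45 0.33]
scene gauge 0.96 [246.0, 381.9] [348.2 168.4   9.5]
scene gauge 0.76 [220.8, 305.2] [553.3 100.4 188. ]
-70 5 u [-24.7 -18.8  10.9] t [13.4 14.7 14.9] [105.4 105.  102.8]
-60 4 u [-12.3   2.7  10. ] t [14.1 14.5 14.9] [91.5 93.  90.2]
-50 22 u [-28.5   0.6  28. ] t [-7.6 -3.3 14.8] [35.1 35.4 34.1]
-40 156 u [-29.    3.7  27.7] t [-12.1   4.   14. ] [46.1 46.1 44.7]
-30 29 u [-9.8  2.7 11.5] t [-4.3  3.2  4.8] [85.3 86.3 83.1]
-20 19 u [-9.5  2.1 12.8] t [1.1 3.6 6.3] [66.8 67.7 65.6]
-10 38 u [-13.7   2.2  16.9] t [-2.3  7.2 10. ] [22.8 22.1 23.1]
0 45 u [-14.    2.2  17. ] t [-1.5  7.2  9.5] [12.3 12.4 13.4]
10 44 u [-14.8   7.5  17.3] t [-3.8  7.1 10.1] [18.7 18.  19.1]
20 22 u [-14.4  10.8  17.3] t [-2.5  6.6 13.1] [31.  30.8 31. ]
30 44 u [-14.7  12.   17.1] t [-8.3  4.7 13.2] [31.1 31.6 32.8]
40 29 u [ 5.1  8.3 11.6] t [-13.1  -6.1  13.3] [41.8 43.1 42.8]
scriber [514.17478819 345.12931932 118.61980679] [522.23942405 353.65363225 142.19090733]
can [ 769.09289531 -108.34784453  123.04746622] [792.19142006 -97.64499661 194.5282656 ]
sprayer [774.81287923  97.80324778 123.44816477] [805.09834272 118.78318522 213.78003706]
```

View pics/v8.png

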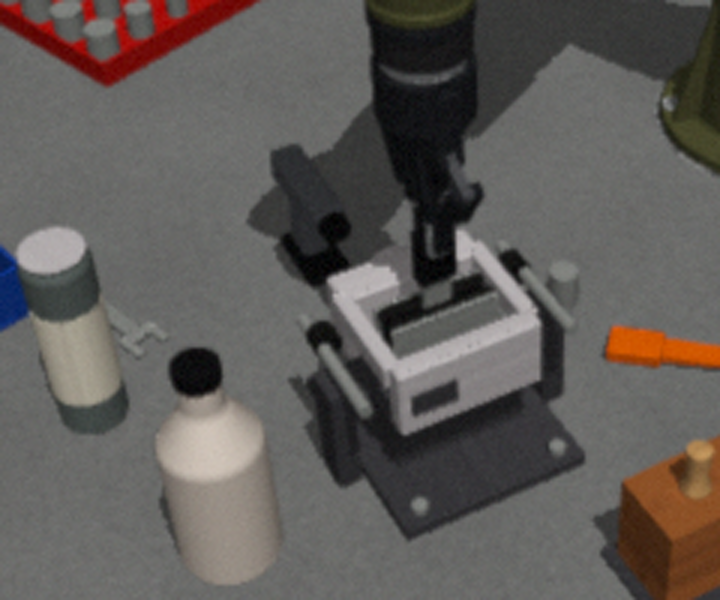

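View 8: the blade is between the pads with the handle well clear of them, the thermometer stands upright, and the bystanders are unmoved. Steady residual push is about 4.5 N.

```bash
python3 -c "
from rig import *
print(hand_in())"
```

```text
the job is handed in; nothing more can be done
None
```

The job is done and handed in at about 23 s of simulated time; the hand-in gave no verdict.

- **Thermometer:** I gripped it across the barrel and held it level about 100 mm from the piston cap for over 1 s. The line of sight passed about 2 mm to one side of the cap's centre and about 2–5 mm below it. I then set it down upright at the aiming place; a wrist picture showed its barrel top at 101.8 mm and its foot flat on the bench.
- **Gauge:** I drew the black gauge from the stand and lowered it between the pads. The drag began near tool height 193 mm, and I stopped at 185 mm with the tip about 51 mm below the pad edges.
- **Last checks:** The gauge was still and gripped. The steady drag was about 4.5 N, after taking off the gauge's weight. That puts the squeeze at about 3.5–4 N per pad, worked out from the depth rather than measured. The scriber, can and sprayer measured where they started. The last picture also showed the wrench and socket undisturbed. The screwdriver was outside that picture, but the arm never came near it.
- **Disagreements:** While pushing, the force read up to 1–2 N more than at rest. In the last round the detector did not report the thermometer, but the picture showed it standing upright.

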